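# Set the strand length gauge

### The arm

A 7-joint arm with a two-finger parallel gripper is mounted at the origin on the work surface. World frame = base frame: x ahead of the robot, y to its left, z up, the work surface at z = 0. Lengths are in mm, angles in degrees, forces in N, time in s.
With the tool pointing down it reaches from about 425 to 875 mm from the base axis. Payload 8.4 kg.
Tool frame: the origin (TCP) lies on the front face of the gripper's body, between the roots of the fingers; the fingertips stand 73 mm ahead of it and the grasp point (between the pads) lies 54 mm ahead of it; z points along the fingers, y is the line along which they close (so a half turn about z gives the same grasp; the last joint's range is limited). The gripper opens to 85 mm and grips with 20 to 120 N. Pads are 22 mm wide; open, the fingers measure 114 mm over their backs; the gripper's body (76 mm by 85 mm) begins 54 mm behind the grasp point. The pads swing forward as they close: fully open they stand 13 mm farther back than shut.
Start: joints at [-73.579, 19.091, 2.286, 83.961, -0.768, 76.965, -3.352], TCP at [244.596, 602.197, 303.908] pointing down, gripper open.
Joint ranges: [-147.57, 147.57], [-21.85, 119.76], [-74.77, 79.35], [14.55, 137.4], [-85.83, 265.84], [4.83, 119.75], [-152.11, 152.11]. Speed limits (degrees/s): [127.2, 127.2, 159.86, 159.86, 180, 180, 180].

### API

Orientations are given as [roll, pitch, yaw] about the fixed x, y, z axes, in that order (R = Rz(yaw) Ry(pitch) Rx(roll)).
In Python, from cell import monitor, snapshot, camera_model, hand_in, finder gives the robot as it stands.
- The arm moves only by the tool move_arm, never from a script. Its arguments are lists of equal length, an entry for each row: "linear": the shift along the tool's x, y, z in cm, a list of three; "spin": the turn about the tool's z in rad; "hand": the finger opening in cm, from 0 to 8.54. In form: {"linear": [[tx, ty, tz], ...], "spin": [spin, ...], "hand": [hand, ...]}. A call has exactly 8 rows; each row shifts and turns the commanded pose from where the row before left it, along the tool's axes as they then stand; what a row does not reach is not made up. A row lasts 1/12 s, in which the tool goes at most 41.7 mm and 7.16 degrees, less where a joint would pass 70% of its speed; a pose out of reach is approached as far as the arm can. A call is refused whole if a number of a shift passes 4.17 or a number of a turn 0.125, either way. A call with a gripper value outside its range is refused whole. The fingers move at their own pace and stop on an object; "newtons" is the grip in N (left out, the last holds). Time passes only in rows, so rows that do not move let the fingers close, or fill a call up. It gives the time, the measured TCP pose, the force, the opening and the grip force at its end, in the units of the state.
- monitor.get_obs(): the state, without advancing time (a new reading comes with each control period).
- snapshot(name): name is "side" or "top"; returns the picture (420x560x3 uint8, red, green, blue); there is no depth.
- camera_model(name): a dict with "camera_matrix" (3x3 intrinsics, pixels), "R" (3x3) and "t" (3): a world point X has camera coordinates R X + t. Camera axes: x right, y down, z forward; pixel columns grow to the right and rows downward; lengths in mm; the calibration is good to about 2 mm. A picture is of the moment at which its call begins. camera_model takes no time and is no camera call.
- hand_in(): hands the job in; it is judged then, once.
Trained networks look in the newest picture that a camera, given by its name, has taken for a name from the list of things; names that differ only in an ending like _2 or _b are one class to them, and where a whole thing is asked for, a point or a joint stands for the part that bears it (a point fixed in the world has none). Each returns a list of dicts, best first, with "score" (0 to 1); they miss things now and then, are a little off and sometimes report something else, mostly with a low value. They report only what shows in the picture. A call takes as long as a camera call.
- finder.search_frame(camera, thing): "xyz" ([x, y, z] in mm, in world coordinates, good to about 4 mm: the middle of the surface that is visible of it).
- finder.regions_of(camera, thing): "mask" (420x560 bool, what is visible of it).
- finder.pinpoint(camera, thing): "xyz" ([x, y, z] in mm, in world coordinates, good to about 4 mm: a listed point, or the origin of a listed thing).
The state is a dict: "t": time; "qpos": joint angles; "dq": joint speeds; "tau": joint torques, N m; "tool_pos": TCP position; "ee_rot": TCP orientation; "ft_force": force on the tool from outside, world axes, zero at the start; "torque": the same for the moment, N m; "gripper_width": finger opening in mm; "gripper_force": force on a finger pad.
Only numpy, scipy, OpenCV 4.12 (cv2) and the standard library are available. Lean on these libraries where they do the work, as an engineer would, in place of code of your own. Each camera call takes 0.05 s, during which the arm holds its last target. There are 200 camera calls.

### The job

Two white strand-length gauges lie on the black lab bench, one with a flat rectangular fin as the grip of its sliding stop, one with a round knob. For the next batch, slide the stop with the flat fin along its track until the middle of the fin is directly opposite the tip of the small dark pointer on the edge of that same gauge, and let go of it. Leave the stop with the round knob where it is: it is still set for another batch.

Things in the scene. Friction and masses are not known exactly. Their poses are not given: they have to be found in the camera images.
- fin_stop_top (a point): Top centre of the black flat fin to be moved: upright block 44 mm across the track (own x), 14 along it (own y), 44 high, top 68 mm above the table, white line across its middle. It slides along own y only, whatever the gauge's yaw; own z up, own x towards the pointer. It stands on an aluminium foot, 28 mm along the track, 40 mm to own -x, 18 to +x, upper face 24 mm above the table.
- fin_index_tip (a point): Tip of the pointer of the gauge with the fin: a dark steel arrow-shaped clip 22 mm wide, 4 mm thick, lying on the gauge's edge, upper face (this point) 20 mm above the table, 26 mm beside the track's middle line. Does not move. Axes parallel to the fin's: the fin is set when its offset from this tip along own y is zero.
- fin_stop (a joint): Position (m) of the fin along its track, growing along its own +y: 0 at the end by the low steel fence (26 mm above the table), 0.15 at the other. Starts at 0 to 0.035; the pointer is at 0.06 to 0.135. About 2 N moves it and it stays where left. Each gauge has a white base 90 mm wide, 250 long, 16 high; fence and pointer are the only parts near the fin.
- knob_stop_top (a point): Top centre of the round knob of the other gauge's stop, not to be moved: a black upright cylinder 32 mm in diameter, 28 mm high, its top 52 mm above the table. That gauge is otherwise alike and has a pointer too, which does not matter.

How it is judged:
By the outcome, as a careful person would: the job done as asked, in the order asked, and still so for the second after the job is handed in, with the robot touching nothing.
It also fails if it takes over 29 s, if anything falls off the work surface, if the arm or the gripper's body presses on something with over 40 N, if the wrist force passes 120 N, or if a joint passes its speed limit or range.

## Working session

There is one attempt and no reset: what is moved stays moved. The work goes in short steps, Python scripts to look and compute and a tool call to move; the robot and the scene stay as the last step left them, time stands still between calls to the robot, and variables do not carry over. Pictures are saved under pics/ and viewed, at most 10 in all, crops included, and the job is handed in when it is done.

Besides the shell and the picture viewer there is one more tool, called after "Emit:" as name(argument=value, ...) on one line, values as JSON. move_arm: Moves the arm, as the interface text tells. Its arguments: {"type":"object","properties":{"linear":{"type":"array","items":{"type":"array","items":{"type":"number"}}},"spin":{"type":"array","items":{"type":"number"}},"hand":{"type":"array","items":{"type":"number"}},"newtons":{"type":"number"}},"required":["linear","spin","hand"]}

```bash
mkdir -p pics; python3 - <<'E'
from cell import monitor, snapshot, camera_model, hand_in, finder
import cv2,numpy as np
o=monitor.get_obs();print(o['t'],o['tool_pos'],o['ee_rot'],o['gripper_width'])
for c in ['top','side']:
    im=snapshot(c);cv2.imwrite(f'pics/{c}0.png',im[:,:,::-1])
    m=camera_model(c);print(c,m['camera_matrix'].tolist(),(-m['R'].T@m['t']).round())
    for th in ['fin_stop_top','fin_index_tip','knob_stop_top']:
        for r in finder.pinpoint(c,th)[:3]:
            p=m['camera_matrix']@(m['R']@np.array(r['xyz'])+m['t']);print(c,th,round(r['score'],2),np.round(r['xyz'],1),(p[:2]/p[2]).round())
print(monitor.get_obs()['t'])
E
```

```text
0.0 [244.51387    601.89233621 303.05657199] [-1.79909234e+02  4.73266764e-03  1.57889135e+02] 85.24970818239709
top [[510.31636671733514, 0.0, 279.5200708925002], [0.0, 510.31636671733514, 216.16814237908912], [0.0, 0.0, 1.0]] [492. -28. 871.]
top fin_stop_top 0.78 [ 521.1 -128.8   68.8] [344. 226.]
top fin_index_tip 0.66 [ 542.6 -163.5   22.4] [362. 214.]
top knob_stop_top 0.91 [550.2 200.2  51.9] [139. 210.]
side [[398.57454494020084, 0.0, 277.3581114818579], [0.0, 398.57454494020084, 216.39541025049135], [0.0, 0.0, 1.0]] [ 208. -467.  435.]
side fin_stop_top 0.96 [ 517.3 -121.4   67.6] [300. 270.]
side fin_stop_top 0.34 [ 540.2 -168.    17.5] [332. 306.]
side fin_index_tip 0.72 [ 537.  -169.4   20.2] [331. 306.]
side fin_index_tip 0.44 [546.8 196.2  56.3] [210. 193.]
side knob_stop_top 0.85 [552.1 195.9  54.2] [213. 193.]
0.4
```

View pics/top0.png

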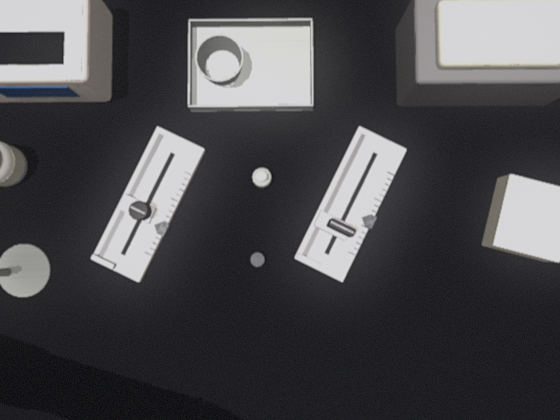

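View pics/side0.png

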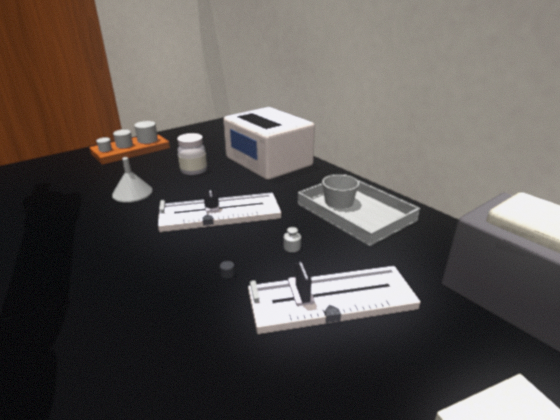

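The top view shows the fin gauge on the right, with the fin at about (342,228), the pointer tip near (364,219) and the fence at the lower-left end. The knob gauge is on the left, with the knob at (139,210). The side view agrees. Next I'll measure the track axis and the offset.

```bash
cat > h.py <<'E'
from cell import monitor, snapshot, camera_model, hand_in, finder
import cv2,numpy as np
def ray(c,px,z):
    m=camera_model(c);C=-m['R'].T@m['t'];d=m['R'].T@np.linalg.inv(m['camera_matrix'])@[px[0],px[1],1]
    return C+d*(z-C[2])/d[2]
def proj(c,X):
    m=camera_model(c);p=m['camera_matrix']@(m['R']@np.array(X)+m['t']);return p[:2]/p[2]
E
python3 - <<'E'
from h import *
im=cv2.imread('pics/top0.png');g=cv2.cvtColor(im,cv2.COLOR_BGR2GRAY)
m=(g>110).astype(np.uint8);n,l,s,_=cv2.connectedComponentsWithStats(m)
k=l[160,395];r=cv2.minAreaRect(np.argwhere(l==k)[:,::-1].astype(np.float32));b=cv2.boxPoints(r)
P=np.array([ray('top',p,16)[:2] for p in b]);print(b.round(),P.round(1),[np.linalg.norm(P[i]-P[i-1]).round(1) for i in range(4)])
for i in range(4):
    v=P[i]-P[i-1];print(np.degrees(np.arctan2(v[1],v[0])).round(2))
cv2.imwrite('pics/crop1.png',cv2.resize(im[190:265,290:390],None,fx=8,fy=8,interpolation=cv2.INTER_CUBIC))
E
```

```text
[[293. 258.]
 [358. 125.]
 [409. 149.]
 [343. 283.]] [[ 470.   -48.3]
 [ 695.4 -161.4]
 [ 652.3 -246.4]
 [ 428.1 -132.5]] [np.float64(94.0), np.float64(252.2), np.float64(95.4), np.float64(251.5)]
63.56
-26.63
-116.9
153.05
```

View pics/crop1.png

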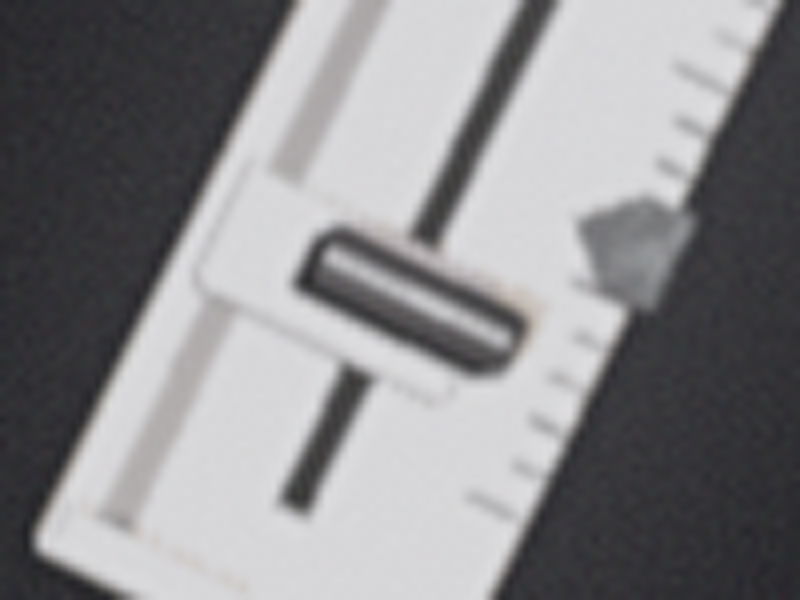

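The crop shows the fin's white line centred at about (420,295), which is image (342.1,226.4). The pointer tip is at crop (578,220), which is image (361.8,217.1).

```bash
python3 - <<'E'
from h import *
F=ray('top',(342.1,226.4),68);T=ray('top',(361.8,217.1),20)
a=np.radians(-26.8);d=np.array([np.cos(a),np.sin(a)]);x=np.array([d[1],-d[0]])
print(F,T,'along',(T-F)[:2]@d,'across',(T-F)[:2]@x)
o=monitor.get_obs();print(o['tool_pos'],o['ee_rot'],o['t'])
y=np.radians(o['ee_rot'][2]);D=F[:2]-o['tool_pos'][:2];print('tool shift',D@[np.cos(y),np.sin(y)],D@[np.sin(y),-np.cos(y)])
E
```

```text
[ 520.90184138 -125.1357874    68.        ] [ 537.97988897 -164.01919434   20.        ] along 32.77527797605767 across 27.006669511953973
[244.57222634 602.15351827 303.78113396] [-1.79983242e+02  1.69878814e-03  1.57894844e+02] 0.4
tool shift -529.7024654679482 -569.8447932330718
```

Emit:
move_arm(linear=[[-1.6,-2.8,0],[-1.6,-2.8,0],[-1.6,-2.8,0],[-1.6,-2.8,0],[-1.6,-2.8,0],[-1.6,-2.8,0],[-1.6,-2.8,0],[-1.6,-2.8,0]], spin=[0,0,0,0,0,0,0,0], hand=[8.5,8.5,8.5,8.5,8.5,8.5,8.5,8.5])

```text
t: 1.07
tool_pos: [278.9, 344.9, 303.9]
ee_rot: [180.0, -0.0, 157.9]
ft_force: [1.8, 0.6, 1.0]
gripper_width: 84.9
gripper_force: 0.0
```

Emit:
move_arm(linear=[[-3.2,-1.6,0],[-3.2,-1.6,0],[-3.2,-1.6,0],[-3.2,-1.6,0],[-3.2,-1.6,0],[-3.2,-1.6,0],[-3.2,-1.6,0],[-3.2,-1.6,0]], spin=[0,0,0,0,0,0,0,0], hand=[8.5,8.5,8.5,8.5,8.5,8.5,8.5,8.5])

```text
t: 1.73
tool_pos: [468.8, 129.9, 304.3]
ee_rot: [179.9, 0.0, 157.9]
ft_force: [1.1, 0.8, -0.7]
gripper_width: 85.4
gripper_force: 0.0
```

Emit:
move_arm(linear=[[-1.8,-2.7,0],[-1.8,-2.7,0],[-1.8,-2.7,0],[-1.8,-2.7,0],[-1.8,-2.7,0],[-1.8,-2.7,0],[-1.8,-2.7,0],[-1.8,-2.7,0]], spin=[0,0,0,0,0,0,0,0], hand=[8.5,8.5,8.5,8.5,8.5,8.5,8.5,8.5])

```text
t: 2.4
tool_pos: [520.1, -124.3, 304.3]
ee_rot: [180.0, 0.0, 157.9]
ft_force: [0.7, -0.4, -0.6]
gripper_width: 85.1
gripper_force: 0.0
```

Emit:
move_arm(linear=[[0,0,0],[0,0,0],[0,0,0],[0,0,0],[0,0,0],[0,0,0],[0,0,0],[0,0,0]], spin=[0.12,0.12,0.12,0.12,0.12,0.12,0.12,0.12], hand=[8.5,8.5,8.5,8.5,8.5,8.5,8.5,8.5])

```text
t: 3.07
tool_pos: [520.0, -122.8, 304.0]
ee_rot: [180.0, -0.0, 102.5]
ft_force: [0.5, -0.4, 0.6]
gripper_width: 84.8
gripper_force: 0.0
```

Emit:
move_arm(linear=[[0,0,0],[0,0,0],[0,0,0],[0,0,0],[0,0,0],[0,0,0],[0,0,0],[0,0,0]], spin=[0.12,0.12,0.12,0.12,0.12,0.093,0,0], hand=[8.5,8.5,8.5,8.5,8.5,8.5,8.5,8.5])

```text
t: 3.73
tool_pos: [520.0, -122.7, 304.0]
ee_rot: [180.0, -0.0, 63.4]
ft_force: [-0.2, 0.2, -0.2]
gripper_width: 85.0
gripper_force: 0.0
```

Emit:
move_arm(linear=[[-0.1,0.1,3],[-0.1,0.1,3],[0,0,3],[0,0,3],[0,0,3],[0,0,2.5],[0,0,1.5],[0,0,0.8]], spin=[0,0,0,0,0,0,0,0], hand=[8.5,8.5,8.5,8.5,8.5,8.5,8.5,8.5])

```text
t: 4.4
tool_pos: [519.8, -125.3, 103.8]
ee_rot: [-179.8, 0.1, 63.4]
ft_force: [-0.3, 0.1, 0.7]
gripper_width: 84.9
gripper_force: 0.0
```

```bash
python3 - <<'E'
from h import *
o=monitor.get_obs();print(o['tool_pos'],o['ee_rot'],o['ft_force'])
im=snapshot('side')[:,:,::-1]
cv2.imwrite('pics/side1.png',cv2.resize(im[180:350,200:440],None,fx=3,fy=3,interpolation=cv2.INTER_CUBIC))
E
```

```text
[ 519.82379878 -125.26076742  103.7657308 ] [-1.79847322e+02  9.19874173e-02  6.33719407e+01] [-0.29522973  0.11352311  0.67969993]
```

View pics/side1.png

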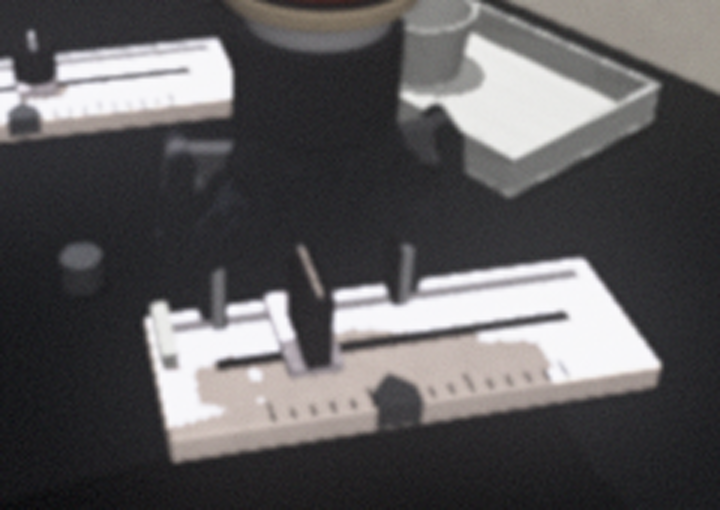

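The crop shows the open pads at about (218,298) and (405,272), on either side of the fin at (312,300). They are clear of the fence at (162,335). I'll close on the fin.

Emit:
move_arm(linear=[[0,0,0],[0,0,0],[0,0,0],[0,0,0],[0,0,0],[0,0,0],[0,0,0],[0,0,0]], spin=[0,0,0,0,0,0,0,0], hand=[7,5.5,4,3,2,1.2,1,1], newtons=25)

```text
t: 5.12
tool_pos: [521.3, -125.4, 106.5]
ee_rot: [180.0, -0.0, 63.2]
ft_force: [-1.1, 0.6, 6.6]
gripper_width: 13.3
gripper_force: 27.3
```

Emit:
move_arm(linear=[[0,0,0],[0,0,0],[0,0,0],[0,0,0],[0,0,0],[0,0,0],[0,0,0],[0,0,0]], spin=[0,0,0,0,0,0,0,0], hand=[1,1,1,1,1,1,1,1])

```text
t: 5.78
tool_pos: [521.3, -125.4, 106.5]
ee_rot: [180.0, -0.0, 63.2]
ft_force: [-0.3, 0.6, 6.3]
gripper_width: 13.8
gripper_force: 27.3
```

Emit:
move_arm(linear=[[0,0.3,0],[0,0.6,0],[0,0.7,0],[0,0.7,0],[0,0.6,0],[0,0.33,0],[0,0,0],[0,0,0]], spin=[0,0,0,0,0,0,0,0], hand=[1,1,1,1,1,1,1,1])

```text
t: 6.45
tool_pos: [550.6, -140.1, 106.5]
ee_rot: [179.9, -0.0, 63.2]
ft_force: [1.9, -0.5, 6.6]
gripper_width: 13.1
gripper_force: 27.3
```

```bash
python3 - <<'E'
from h import *
o=monitor.get_obs();print(o['tool_pos'],o['ee_rot'],o['ft_force'],o['gripper_width'])
im=snapshot('side')[:,:,::-1]
cv2.imwrite('pics/side2.png',cv2.resize(im[240:340,240:420],None,fx=4,fy=4,interpolation=cv2.INTER_CUBIC))
E
```

```text
[ 550.64872041 -140.09894735  106.53541848] [ 1.79895622e+02 -2.99006676e-02  6.31979217e+01] [ 1.94864654 -0.46594002  6.56058263] 13.130023431532182
```

View pics/side2.png

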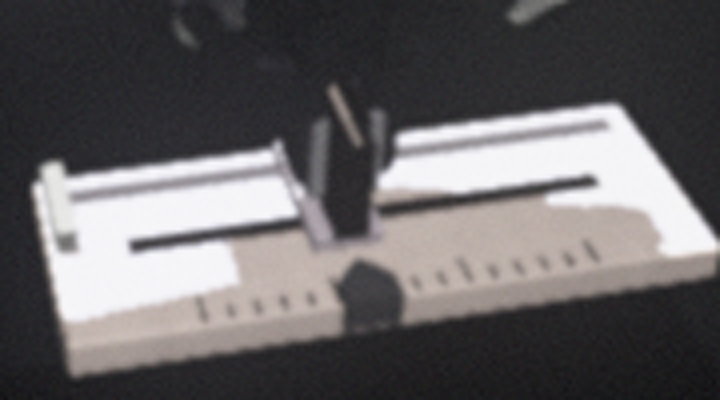

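The crop shows the fin's near face above the pointer at (360,265), so it looks close to aligned. I'll release, lift straight up and clear the top camera's view to check.

Emit:
move_arm(linear=[[0,0,0],[0,0,0],[0,0,0],[0,0,0],[0,0,0],[0,0,0],[0,0,0],[0,0,0]], spin=[0,0,0,0,0,0,0,0], hand=[2,3,4,5,6,6,6,6])

```text
t: 7.17
tool_pos: [549.7, -140.0, 105.9]
ee_rot: [-180.0, 0.0, 63.2]
ft_force: [-0.8, -0.1, -0.0]
gripper_width: 60.5
gripper_force: 0.0
```

Emit:
move_arm(linear=[[0,0,-1],[0,0,-2],[0,0,-3],[0,0,-3],[0,0,-3],[0,0,-3],[0,0,-2],[0,0,-1]], spin=[0,0,0,0,0,0,0,0], hand=[6,6,6,6,6,6,6,6])

```text
t: 7.83
tool_pos: [550.4, -140.7, 289.5]
ee_rot: [179.8, -0.1, 63.1]
ft_force: [0.1, -0.3, -1.5]
gripper_width: 60.1
gripper_force: 0.0
```

Emit:
move_arm(linear=[[3.5,0,0],[3.5,0,0],[3.5,0,0],[3.5,0,0],[3.5,0,0],[3.5,0,0],[3.5,0,0],[3.5,0,0]], spin=[0,0,0,0,0,0,0,0], hand=[6,6,6,6,6,6,6,6])

```text
t: 8.5
tool_pos: [676.3, 111.5, 285.3]
ee_rot: [-179.9, 0.0, 63.2]
ft_force: [1.0, -0.8, -0.2]
gripper_width: 59.7
gripper_force: 0.0
```

```bash
python3 - <<'E'
from h import *
im=snapshot('top')[:,:,::-1]
o=monitor.get_obs();print(o['t'],o['tool_pos'],o['ee_rot'])
cv2.imwrite('pics/top2f.png',im)
cv2.imwrite('pics/top2.png',cv2.resize(im[175:250,310:410],None,fx=8,fy=8,interpolation=cv2.INTER_CUBIC))
for th in ['fin_stop_top','fin_index_tip','knob_stop_top']:
    for r in finder.pinpoint('top',th)[:2]:print(th,round(r['score'],2),np.round(r['xyz'],1),proj('top',r['xyz']).round(1))
E
```

```text
8.55 [677.88398145 120.63803095 284.07422709] [-1.79874119e+02 -1.22481916e-01  6.36776797e+01]
fin_stop_top 0.62 [ 547.  -141.    66.4] [351.8 209.9]
fin_index_tip 0.66 [ 539.7 -165.4   21. ] [362.7 216. ]
knob_stop_top 0.93 [552.6 201.1  55.1] [137.5 208.1]
```

View pics/top2.png

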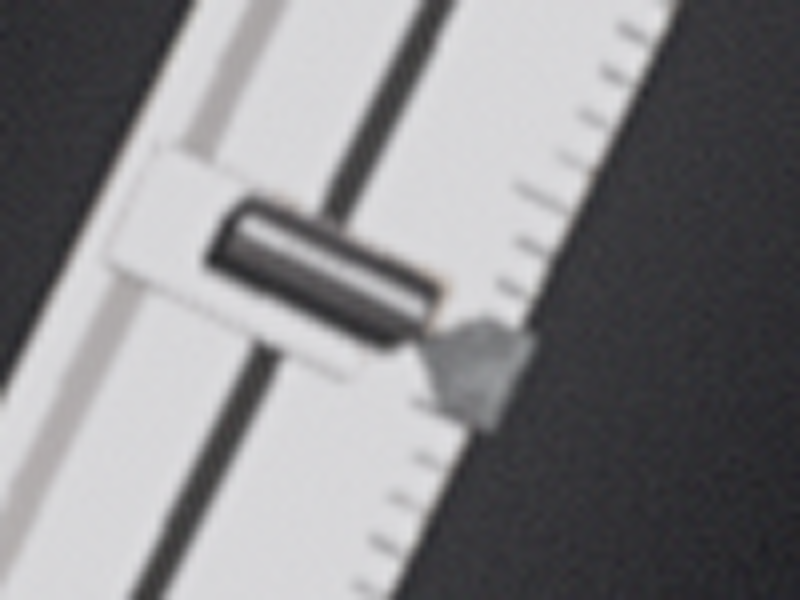

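The crop shows the fin line centred at about (331,264), which is image (350.9,207.6). The pointer tip is at crop (418,340), which is image (361.8,217.1). I'll compute the remaining offset from this view and from the side view.

```bash
python3 - <<'E'
from h import *
im=snapshot('side')[:,:,::-1]
cv2.imwrite('pics/side3.png',cv2.resize(im[245:325,290:390],None,fx=8,fy=7.5,interpolation=cv2.INTER_CUBIC))
for deg in(-26.8,-26.4,-27.2):
    a=np.radians(deg);d=np.array([np.cos(a),np.sin(a)]);x=np.array([d[1],-d[0]])
    for c in [(350.9,207.6)]:
        F=ray('top',c,68);T=ray('top',(361.8,217.1),20);print(deg,F,'along',(T-F)[:2]@d,'across',(T-F)[:2]@x)
# whole base alignment: project line opposite the tip
a=np.radians(-26.8);d=np.array([np.cos(a),np.sin(a),0]);x=np.array([d[1],-d[0],0])
T=ray('top',(361.8,217.1),20);e=T-26*x;e[2]=68
for n,s in(('top',0),('side',0)):
    print(n,[proj(n,e+k*x).round(1) for k in(-22,0,22)],proj(n,T).round(1))
E
```

```text
-26.8 [ 550.48679749 -139.39300741   68.        ] along -0.06009458032053061 across 27.62006937436688
-26.4 [ 550.48679749 -139.39300741   68.        ] along -0.25291600960821015 across 27.618976756851566
-27.2 [ 550.48679749 -139.39300741   68.        ] along 0.1327297778922123 across 27.619815828666994
top [array([339.3, 201.9]), array([351.8, 208.1]), array([364.4, 214.3])] [361.8 217.1]
side [array([321.1, 258.6]), array([325.3, 267.4]), array([329.9, 276.8])] [328.7 303.7]
```

View pics/side3.png

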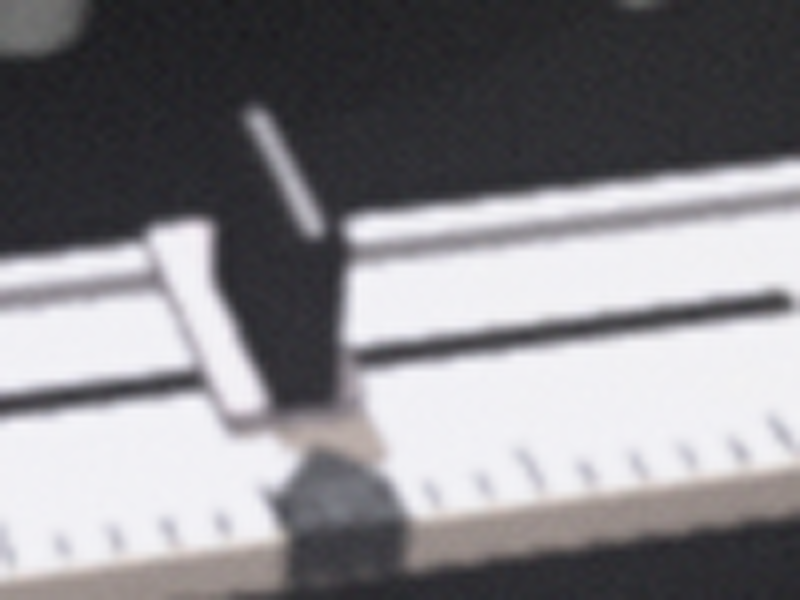

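The side crop shows the line centred at (284,172), which is image (325.0,267.4). The tip is at crop (322,450), which is image (329.8,304.5).

```bash
python3 - <<'E'
from h import *
a=np.radians(-26.8);d=np.array([np.cos(a),np.sin(a)]);x=np.array([d[1],-d[0]])
F=ray('side',(325.0,267.4),68);T=ray('side',(329.8,304.5),20);print(F,T,(T-F)[:2]@d,(T-F)[:2]@x, monitor.get_obs()['t'])
E
```

```text
[ 549.30963038 -140.49608147   68.        ] [ 538.09865985 -166.22387779   20.        ] 1.5933322300928268 28.019040963355454 8.75
```

```bash
python3 -c "
from cell import hand_in
print(hand_in())"
```

```text
the job is handed in; nothing more can be done
None
```

The job is handed in at 8.75 s of the 29 s allowed: I slid the fin stop about 33 mm to its pointer and released it, and never touched the knob stop. The fin's offset from the tip measures −0.1 mm in the top view and 1.6 mm in the side view, about one pixel there.

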